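# Refit the return spring of a banknote counter with a spring puller

### The arm

A 6-joint arm with a two-finger parallel gripper is mounted at the origin on the work surface. World frame = base frame: x ahead of the robot, y to its left, z up, the work surface at z = 0. Lengths are in m, angles in rad, forces in N, time in s.
With the tool pointing down it reaches from about 0.35 to 0.975 m from the base axis. Payload 4.9 kg.
Tool frame: the origin (TCP) lies on the centre line of the jaws, within the pads' length; the fingertips stand 14 mm ahead of it and the grasp point (between the pads) lies 5 mm behind it; z points along the fingers, y is the line along which they close (so a half turn about z gives the same grasp; the last joint's range is limited). The gripper opens to 85 mm and grips with 20 to 120 N. Pads are 22 mm wide; open, the fingers measure 114 mm over their backs; the gripper's body (76 mm by 85 mm) begins 54 mm behind the grasp point. The pads swing forward as they close: fully open they stand 13 mm farther back than shut.
Start: joints at [1.156, 0.053, 1.613, -0, 1.476, -0.119], TCP at [0.182, 0.598, 0.245] pointing down, gripper open.
Joint ranges: [-3.01, 3.01], [-1.01, 2.22], [0.06, 2.58], [-1.02, 4.17], [0.09, 2.62], [-3.14, 3.14]. Speed limits (rad/s): [2.57, 2.57, 3.14, 3.14, 3.14, 3.14].

### API

Orientations are given as a unit quaternion [w, x, y, z].
In Python, from rig import env gives the robot as it stands.
- The arm moves only by the tool carry_out, never from a script. Its arguments are lists of equal length, an entry for each row: "slide": the shift along the tool's x, y, z in m, a list of three; "twist": the turn about the tool's z in degrees. A call has 1 to 8 rows; each row is the pose to reach, as a shift and turn from the pose commanded when the call began, along the tool's axes at that moment; what a row does not reach only later rows make up. A row lasts 1/10 s, in which the tool goes at most 50 mm and 8.59 degrees, less where a joint would pass 70% of its speed; a pose out of reach is approached as far as the arm can. A call with a gripper value outside its range is refused whole. "claw" is the closure, from 0 (fully open) to 1 (shut), set as the call begins (left out, the last holds). The fingers move at their own pace and stop on an object; "force" is the grip in N (left out, the last holds). Time passes only in rows, so rows that repeat a pose let the fingers close. It gives the time, the measured TCP pose, the force, the opening and the grip force at its end, in the units of the state.
- env.read_state(): the state, without advancing time (a new reading comes with each control period).
- env.capture(name): name is "side" or "top" or "wrist"; returns the picture (480x640x3 uint8, blue, green, red); there is no depth.
- env.camera_params(name): a dict with "vertical_fov" (degrees; the focal length in pixels is half the picture's height over the tangent of half this angle, whatever the lens; pixels are square), "cx", "cy" (the principal point, pixels), "D" ([k1, k2, p1, p2, k3] as OpenCV has them; the pictures are not rectified), "xyz" and "attitude" of the camera in the world; the wrist camera has in their place "hand_eye" (4x4, takes a point from camera to tool coordinates, whose origin is the TCP and whose axes are the flange's). Camera axes: x right, y up, looking along -z (the intrinsics and any distortion apply to the point x, -y, -z); pixel columns grow to the right and rows downward; lengths in m; the calibration is good to about 2 mm. A picture is of the moment at which its call begins: read the wrist's pose just before it. camera_params takes no time and is no camera call.
- env.hand_in(): hands the job in; it is judged then, once.
The state is a dict: "time_s": time; "q": joint angles; "joint_velocities": joint speeds; "tau": joint torques, N m; "ee_pos": TCP position; "tool_rot": TCP orientation; "contact_force": force on the tool from outside, world axes, zero at the start; "moment": the same for the moment, N m; "opening": opening from 0.0 (shut) to 1.0 (fully open); "gripper_force": force on a finger pad.
Only numpy, scipy, OpenCV 4.12 (cv2) and the standard library are available. Lean on these libraries where they do the work, as an engineer would, in place of code of your own. Each camera call takes 0.05 s, during which the arm holds its last target. There are 200 camera calls.

### The job

The return spring of the opened banknote counter is off its red-headed anchor post. With the orange spring puller from the blue stand, stretch the spring's brass hook end gently and work its large opening over the post's head until it is held under the head by the spring's tension, then put the puller back in its stand. Do not overstretch the spring, press hard or let it snap back, keep the gripper itself off hook and post, and leave the other things alone.

Things in the scene. Friction and masses are not known exactly. Their poses are not given: they have to be found in the camera images.
- puller_grip (a point): Centre of the orange grip of the spring puller, a loose upright tool of 80 to 170 g; z axis up along the tool. The grip is 22 x 22 mm square (sides along x and y) and 48 mm tall: 24 mm above and below this point. Right below it is a black flange 34 mm across, 4 mm thick.
- puller_tip (a point): End of the puller's pin, 54 mm below the grip's centre. The straight pin, 5 mm across with a tapered end, is 10 mm long up to the flat underside of a steel collar 18 mm across (4 mm thick); a 10 mm shank joins the collar to the flange (26 mm above this tip). The pin goes down into the hook's eye; the collar then lies on the hook and can push it down.
- puller: The whole spring puller; origin at the end of its pin, z axis up along the tool.
- stand: Blue block, 64 x 64 x 40 mm high, fixed, origin at the centre of its underside, z up. A round hole 24 mm across goes down through its centre; the puller hangs in it with its flange resting on the block's top (pin end 14 mm, grip centre 68 mm above the table).
- hook: Brass-coloured flat hook end of the spring, 3 mm thick, 24 mm wide; origin where the coil ends, x axis along the spring away from its fixed end (the pull direction), z up. Along x from here: large opening (for the post) 16 to 32 mm, solid bridge 32 to 72 mm, eye (for the puller's pin) 72 to 84 mm, end bar to 90 mm. Seated, the bridge bears on the post's neck: the post's axis is then at 29 mm.
- hook_eye (a point): Centre of the hook's eye (the outer, smaller opening, 12 x 12 mm), half-way through its 3 mm thickness; axes as the hook's. The slack hook floats level, this point 40 mm above the service deck, carried by the stiff coil from a pivot 143 mm behind: it can be tipped down (about 0.15 N per mm) and swung sideways a little, and springs back.
- hook_slot (a point): Centre of the hook's large opening (16 mm along the spring, 16 mm across), half-way through its thickness; axes as the hook's. It drops over the post's head only if centred on it within about 2 mm along the spring and 2 mm across.
- spring (a joint): Stretch of the spring in m: 0 slack, growing as the hook is pulled out. The pull is 3 N at the start plus 0.2 N per mm. Seated on the post it is 13 to 39 mm; passing over the post's head takes 16 to 46 mm; beyond 55 mm the spring is ruined.
- bracket: Blue bracket, 4 mm thick, on the counter's deck, with the steel anchor post (neck 6 mm across; red head 12 mm across, underside 28 mm, tapered top 34 mm above this origin). Origin on the deck, x axis along the spring in the pull direction, z up. The post is clamped in a slot: on the x axis, anywhere from 13 mm before to 13 mm beyond the origin; this is not measured and must be felt or seen.
- counter: Banknote counter, fixed, 240 x 270 mm, origin under its centre. The spring lies on the flat service deck, 100 mm above the table, on the robot's side; the feed housing behind it (from 60 mm towards its own +x) is 145 to 180 mm high.
- mug: White mug, bystander, 95 mm high, origin under its centre.
- notes_green: Bundle of green notes, bystander, 66 x 155 x 28 mm, origin under its centre.
- notes_orange: Bundle of orange notes, bystander, 66 x 155 x 28 mm, origin under its centre.
- tape_roll: Roll of tape lying flat, bystander, 84 mm across, 24 mm high, origin under its centre.
- stamp: Wooden hand stamp, bystander, 36 mm across, 68 mm high, origin under its centre.
Things that resemble listed ones, but are neither listed nor needed, are in the scene too. Of the things like the puller, leave any that is pink, turquoise or white; of the rest the smaller one is meant.

How it is judged:
By the outcome, as a careful person would: the job done as asked, in the order asked, and still so for the second after the job is handed in, with the robot touching nothing.
It also fails if it takes over 72 s, if anything falls off the work surface, if the arm or the gripper's body presses on something with over 40 N, if the wrist force passes 120 N, or if a joint passes its speed limit or range.

## Working session

There is one attempt and no reset: what is moved stays moved. The work goes in short steps, Python scripts to look and compute and a tool call to move; the robot and the scene stay as the last step left them, time stands still between calls to the robot, and variables do not carry over. Pictures are saved under pics/ and viewed, at most 12 in all, crops included, and the job is handed in when it is done.

Besides the shell and the picture viewer there is one more tool, called after "Request:" by a JSON object that holds its "api" and its "payload", one argument or row to a line. carry_out: Moves the arm, as the interface text tells. Its arguments: {"type":"object","properties":{"slide":{"type":"array"},"twist":{"type":"array"},"claw":{"type":"number"},"force":{"type":"number"}},"required":["slide","twist"]}

```bash
mkdir -p pics; ls; cat > h.py <<'E'
import numpy as np, cv2
from scipy.spatial.transform import Rotation as R
from rig import env
def quat(q): return R.from_quat([q[1],q[2],q[3],q[0]])
def cam(n, st=None):
    p=env.camera_params(n); f=240/np.tan(np.radians(p['vertical_fov']/2))
    K=np.array([[f,0,p['cx']],[0,f,p['cy']],[0,0,1]]); D=np.array(p['D'],float)
    if 'hand_eye' in p:
        st=st or env.read_state(); H=np.array(p['hand_eye']); T=quat(st['tool_rot']).as_matrix()
        Rc=T@H[:3,:3]; t=T@H[:3,3]+np.array(st['ee_pos'])
    else:
        a=np.array(p['attitude'],float); Rc=quat(a).as_matrix() if a.size==4 else a.reshape(3,3); t=np.array(p['xyz'])
    return K,D,Rc,t
def ray(c,u,v):
    K,D,Rc,t=c; n=cv2.undistortPoints(np.array([[[u,v]]],float),K,D).ravel()
    d=Rc@np.array([n[0],-n[1],-1]); return t,d/np.linalg.norm(d)
def atz(c,u,v,z):
    t,d=ray(c,u,v); return t+d*(z-t[2])/d[2]
def proj(c,P):
    K,D,Rc,t=c; q=(np.atleast_2d(P)-t)@Rc; q=q*[1,-1,-1]
    return cv2.projectPoints(q.reshape(-1,1,3),np.zeros(3),np.zeros(3),K,D)[0].reshape(-1,2)
def tri(*rays):
    A=np.zeros((3,3));b=np.zeros(3)
    for t,d in rays:
        M=np.eye(3)-np.outer(d,d);A+=M;b+=M@t
    X=np.linalg.solve(A,b); return X,[np.linalg.norm((np.eye(3)-np.outer(d,d))@(X-t)) for t,d in rays]
E
python3 - <<'E'
from h import *
for n in ('side','top'):
    print(n,env.camera_params(n)); cv2.imwrite(f'pics/{n}0.png',env.capture(n))
print(env.camera_params('wrist'));print(env.read_state())
E
```

```text
pics
side {'vertical_fov': 45.2567254691255, 'cx': 319.0391487430522, 'cy': 247.58437742065885, 'D': array([0.04689883, 0.        , 0.        , 0.        , 0.        ]), 'xyz': array([-0.09419225, -0.80790448,  1.08693827]), 'attitude': array([ 0.87422154,  0.37250246, -0.11510587, -0.28936006])}
top {'vertical_fov': 46.90702366698505, 'cx': 317.38600968941023, 'cy': 237.18214441954777, 'D': array([-0.17435776,  0.        ,  0.        ,  0.        ,  0.        ]), 'xyz': array([ 0.12913012, -0.00463192,  1.58998232]), 'attitude': array([-0.67940692, -0.07702405,  0.07845502,  0.72547801])}
{'vertical_fov': 58.595861035301866, 'cx': 314.8676860483893, 'cy': 246.30608383326924, 'D': array([-0.061176,  0.      ,  0.      ,  0.      ,  0.      ]), 'hand_eye': array([[ 2.89708604e-04,  9.57323445e-01,  2.89018576e-01,
         7.30957467e-02],
       [ 9.99999958e-01, -2.82662066e-04, -6.61188239e-05,
         8.11448224e-04],
       [ 1.83974877e-05,  2.89018583e-01, -9.57323487e-01,
        -1.27270941e-01],
       [ 0.00000000e+00,  0.00000000e+00,  0.00000000e+00,
         1.00000000e+00]])}
{'time_s': 0.1, 'q': array([ 1.15599126e+00,  5.32912975e-02,  1.61415314e+00, -2.92955732e-05,
        1.47599963e+00, -1.18993344e-01]), 'joint_velocities': array([ 0.00108433, -0.00101434, -0.00241606,  0.00061415,  0.00346022,
        0.00138058]), 'tau': array([-1.91587033e-04, -3.94900954e+01, -3.71361315e+01, -3.91856531e-05,
        3.93959926e-03, -4.22396454e-06]), 'ee_pos': array([0.18198289, 0.59735778, 0.24418777]), 'tool_rot': array([-2.30082921e-04,  1.47365733e-01,  9.89081637e-01, -8.96775832e-04]), 'contact_force': array([ 0.37830832, -0.65551966, -0.7013888 ]), 'moment': array([ 0.00740004,  0.00010602, -0.01934982]), 'gripper_force': 0.0, 'opening': 1.0001433568517033}
```

View pics/side0.png

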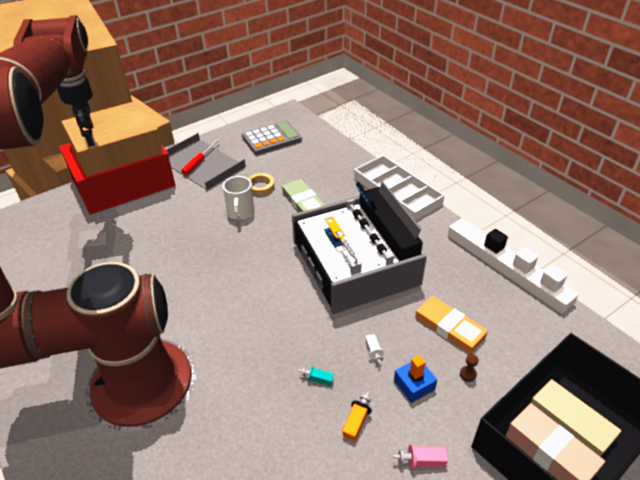

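View pics/top0.png

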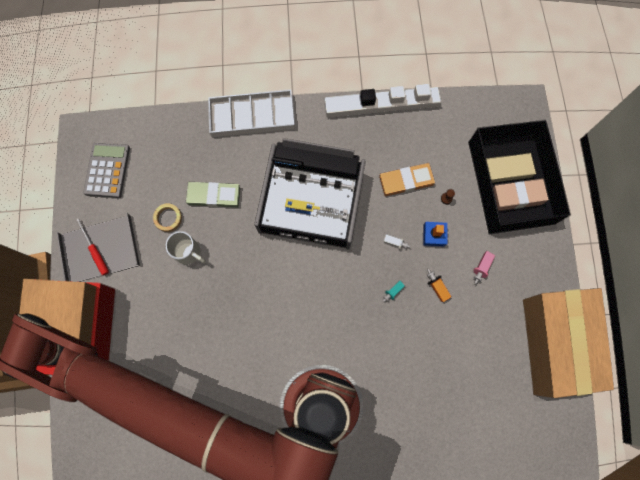

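The puller in the blue stand is at top (436,233) and side (417,370). The counter deck is at top (310,208), with the brass hook near (300,206). I'll compute the positions and enlarge the counter.

```bash
python3 - <<'E'
from h import *
t=cam('top');s=cam('side')
print('grip top',atz(t,438,231,.09),atz(s,418,361,.092))
print('stand',atz(t,434.5,234,.04), atz(s,416,378,.04))
print('base',atz(t,321,410,0.1))
print('deck',atz(t,300,207,.13))
a=cv2.imread('pics/top0.png')[150:260,245:370];b=cv2.imread('pics/side0.png')[195:285,290:415]
a=cv2.resize(a,(500,440),interpolation=cv2.INTER_CUBIC)
cv2.imwrite('pics/c1.png',a)
c=cv2.imread('pics/top0.png')[215:250,415:455]
H=cam('wrist');K=H
cv2.imwrite('pics/c2.png',cv2.resize(c,None,fx=10,fy=10))
E
```

```text
grip top [ 0.46015509 -0.35761969  0.09      ] [ 0.46576976 -0.36422078  0.092     ]
stand [ 0.46298656 -0.3581025   0.04      ] [ 0.46218848 -0.36966574  0.04      ]
base [-0.00160024  0.00207131  0.1       ]
deck [0.54356683 0.02367977 0.13      ]
```

View pics/c1.png

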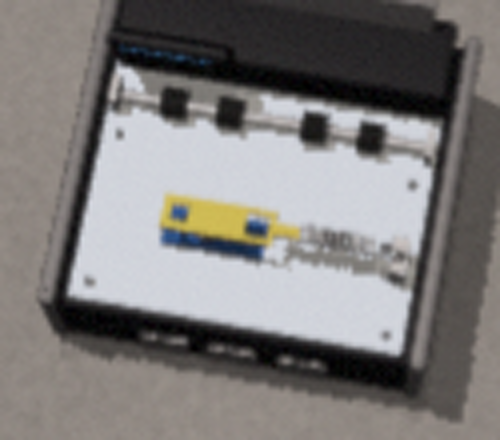

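The spring runs roughly along +y, pull direction +y, with the post hidden under the hook. I'll move the wrist camera to the robot side of the counter for an oblique look.

Request:
{"api": "carry_out", "payload": {
  "slide": [
    [-0.03, -0.04, -0.02],
    [-0.06, -0.08, -0.04],
    [-0.09, -0.12, -0.04],
    [-0.12, -0.155, -0.04],
    [-0.15, -0.19, -0.04],
    [-0.18, -0.225, -0.04],
    [-0.21, -0.26, -0.04],
    [-0.235, -0.295, -0.04]
  ],
  "twist": [0, 0, 0, 0, 0, 0, 0, 0]
}}

```text
time_s: 0.9
ee_pos: [0.3212, 0.2453, 0.2849]
tool_rot: [0.0, 0.147, 0.989, -0.0]
contact_force: [0.3, -0.3, -0.2]
opening: 1.001
gripper_force: 0.0
```

Request:
{"api": "carry_out", "payload": {
  "slide": [
    [-0.03, -0.035, 0],
    [-0.06, -0.07, 0],
    [-0.09, -0.105, 0],
    [-0.12, -0.14, 0.03],
    [-0.148, -0.181, 0.05],
    [-0.148, -0.181, 0.06],
    [-0.148, -0.181, 0.06],
    [-0.148, -0.181, 0.06]
  ],
  "twist": [0, 0, 0, 0, 0, 0, 0, 0]
}}

```text
time_s: 1.7
ee_pos: [0.4095, 0.0316, 0.2253]
tool_rot: [-0.0, 0.147, 0.989, 0.0]
contact_force: [-0.3, -0.1, 0.5]
opening: 1.002
gripper_force: 0.0
```

```bash
python3 - <<'E'
from h import *
import pickle
st=env.read_state();im=env.capture('wrist');cv2.imwrite('pics/w1.png',im);pickle.dump(st,open('w1.pkl','wb'));print(st['ee_pos'],st['tool_rot'],st['time_s'],st['contact_force'])
E
```

```text
[0.40952668 0.03155096 0.22530024] [-3.51139828e-04  1.47153665e-01  9.89113546e-01  2.60840038e-04] 1.7 [-0.31030349 -0.06199675  0.46457447]
```

View pics/w1.png

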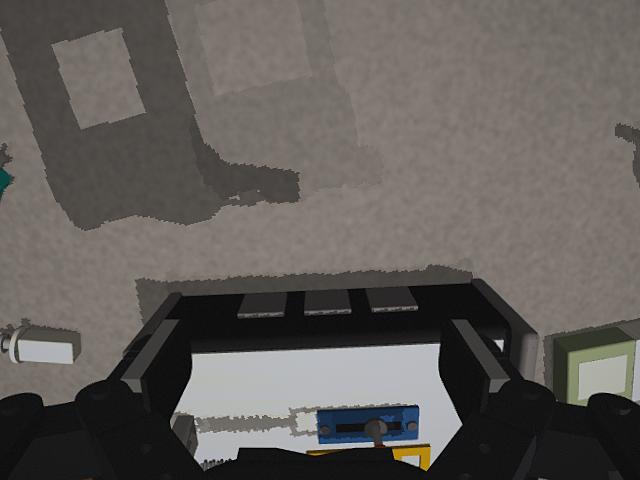

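```bash
python3 - <<'E'
from h import *
a=cv2.imread('pics/w1.png')[390:480,160:440]
cv2.imwrite('pics/c3.png',cv2.resize(a,(800,257),interpolation=cv2.INTER_CUBIC))
a=cv2.imread('pics/w1.png')[395:480,300:440]
cv2.imwrite('pics/c3.png',cv2.resize(a,None,fx=5.7,fy=5.7,interpolation=cv2.INTER_CUBIC))
E
```

```text
(no output)
```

View pics/c3.png

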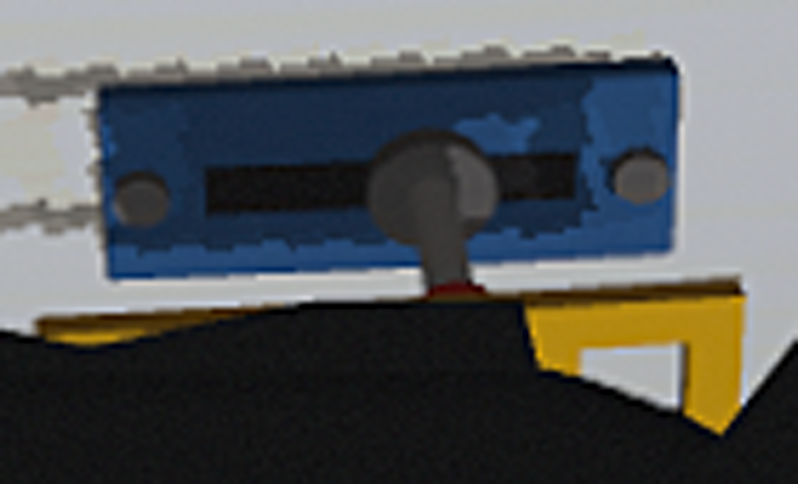

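```bash
python3 - <<'E'
from h import *
import pickle
st=pickle.load(open('w1.pkl','rb'));c=cam('wrist',st)
def p(x,y,z): return atz(c,300+x/5.7-.4,395+y/5.7-.4,z)
cs=[p(98,88,.104),p(678,66,.104),p(672,252,.104),p(107,278,.104)]
print('corners',*[np.round(k,4) for k in cs]); o=np.mean(cs,0)
ux=(cs[1]-cs[0]+cs[2]-cs[3]);L=np.linalg.norm(ux[:2])/2;ux/=np.linalg.norm(ux);uy=np.array([-ux[1],ux[0],0])
print('o',o,'ux',ux,'len',L,'w',np.linalg.norm(cs[0]-cs[3]),'ang',np.degrees(np.arctan2(ux[1],ux[0])))
for n,q in dict(slotL=p(205,191,.104),slotR=p(577,176,.104),boltL=p(141,199,.106),boltR=p(640,176,.106),nut=p(434,188,.108),neck=p(448,283,.127),neck2=p(440,230,.117),eyeR=p(685,345,.1415),eyeL=p(580,347,.1415),endR_top=p(745,297,.1415),endBot=p(740,280,.1385),nearleft=p(38,320,.1385)).items():
    print(n,np.round(q,4),np.round([(q-o)@ux,(q-o)@uy],4))
E
```

```text
corners [ 0.5254 -0.0014  0.104 ] [0.5433 0.067  0.104 ] [0.5706 0.0603 0.104 ] [ 0.5533 -0.0086  0.104 ]
o [0.54814632 0.0293284  0.104     ] ux [2.49389440e-01 9.68403277e-01 1.95876813e-16] len 0.07084956906545609 w 0.02881584968109497 ang 75.55861465425347
slotL [0.5439 0.0069 0.104 ] [-0.0228 -0.0015]
slotR [0.5555 0.0515 0.104 ] [ 0.0233 -0.0016]
boltL [ 0.5412 -0.0006  0.106 ] [-0.0307 -0.0007]
boltR [0.5562 0.0589 0.106 ] [ 0.0307 -0.0004]
nut [0.5485 0.0344 0.108 ] [0.005  0.0009]
neck [0.5458 0.0342 0.127 ] [0.0041 0.0035]
neck2 [0.547  0.0343 0.117 ] [0.0045 0.0024]
eyeR [0.5486 0.058  0.1415] [0.0278 0.0067]
eyeL [0.5453 0.047  0.1415] [0.0164 0.0071]
endR_top [0.5442 0.0655 0.1415] [0.0341 0.0129]
endBot [0.5446 0.0656 0.1385] [0.0343 0.0124]
nearleft [ 0.5269 -0.0088  0.1385] [-0.0422  0.011 ]
```

The post's neck is at crop (440,230), about 4.5 mm beyond the bracket origin. The eye centre is at 22 mm, and the hook length and width agree with the spec. So onset to alignment takes about 36 mm of stretch. Next, look at the puller.

Request:
{"api": "carry_out", "payload": {
  "slide": [
    [-0.019, -0.046, 0],
    [-0.038, -0.092, 0],
    [-0.057, -0.138, 0],
    [-0.076, -0.184, 0],
    [-0.095, -0.23, 0],
    [-0.114, -0.276, 0],
    [-0.133, -0.322, 0],
    [-0.149, -0.369, 0]
  ],
  "twist": [0, 0, 0, 0, 0, 0, 0, 0]
}}

```text
time_s: 2.55
ee_pos: [0.4466, -0.3664, 0.227]
tool_rot: [0.001, 0.146, 0.989, -0.001]
contact_force: [1.0, 0.0, 0.0]
opening: 1.003
gripper_force: 0.0
```

Request:
{"api": "carry_out", "payload": {
  "slide": [
    [0, 0, 0],
    [0, 0, 0],
    [0, 0, 0]
  ],
  "twist": [0, 0, 0]
}}

```text
time_s: 2.85
ee_pos: [0.4458, -0.364, 0.2261]
tool_rot: [0.0, 0.146, 0.989, -0.0]
contact_force: [0.2, -0.2, -0.9]
opening: 1.0
gripper_force: 0.0
```

```bash
python3 - <<'E'
from h import *
import pickle
st=env.read_state();im=env.capture('wrist');cv2.imwrite('pics/w2.png',im);pickle.dump(st,open('w2.pkl','wb'));print(st['ee_pos'],st['tool_rot'],st['time_s'],st['contact_force'])
E
```

```text
[ 0.44579564 -0.36400235  0.22610579] [ 4.76373876e-04  1.46119825e-01  9.89266779e-01 -9.79540334e-05] 2.85 [ 0.21537157 -0.24384521 -0.91524723]
```

View pics/w2.png

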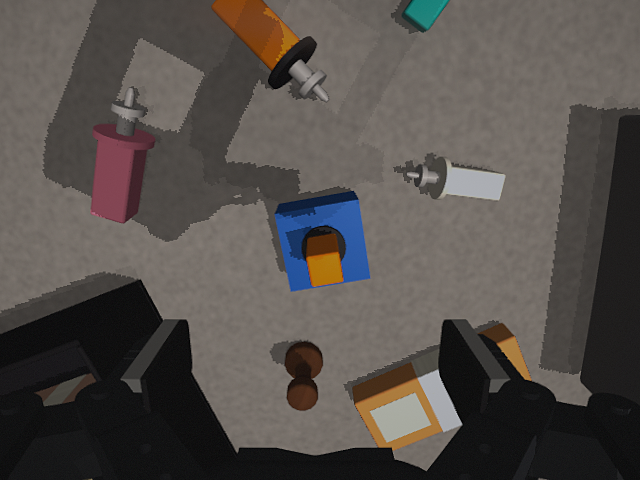

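```bash
python3 - <<'E'
from h import *
import pickle
st=pickle.load(open('w2.pkl','rb'));c=cam('wrist',st)
im=cv2.imread('pics/w2.png').astype(int);b,g,r=im[...,0],im[...,1],im[...,2]
m=((r>190)&(g>110)&(b<80)).astype(np.uint8);m[:,:280]=0;m[:,370:]=0;m[:220]=0;m[310:]=0
ys,xs=np.nonzero(m);print(len(xs),xs.min(),xs.max(),ys.min(),ys.max())
W=np.array([atz(c,x,y,.092)[:2] for x,y in zip(xs,ys)])
R_=cv2.minAreaRect((W*1000).astype(np.float32));print('grip top rect',R_, W.mean(0))
S=np.array([atz(c,x,y,.04) for x,y in [(276,214),(358,201),(370,278),(292,291)]]);print('stand',S.mean(0),np.linalg.norm(S-np.roll(S,1,0),axis=1),np.degrees(np.arctan2(*(S[1]-S[0])[[1,0]])))
T=quat(st['tool_rot']).as_matrix();print('tooly ang',np.degrees(np.arctan2(T[1,1],T[0,1])))
for g in (np.append(W.mean(0),.0),S.mean(0)):
  d=g-np.array(st['ee_pos']);d[2]=.064-st['ee_pos'][2];print('tool shift',T.T@d)
E
```

```text
Traceback (most recent call last):
ValueError: zero-size array to reduction operation minimum which has no identity
```

```bash
python3 - <<'E'
from h import *
import pickle
st=pickle.load(open('w2.pkl','rb'));c=cam('wrist',st)
im=cv2.imread('pics/w2.png').astype(int);b,g,r=im[...,0],im[...,1],im[...,2];print(im[270,325])
m=((r>g+40)&(r>.75*im[270,325,2])).astype(np.uint8);m[:,:280]=0;m[:,370:]=0;m[:220]=0;m[310:]=0
ys,xs=np.nonzero(m);print(len(xs),xs.min(),xs.max(),ys.min(),ys.max())
W=np.array([atz(c,x,y,.092)[:2] for x,y in zip(xs,ys)])
R_=cv2.minAreaRect((W*1000).astype(np.float32));print('grip top rect',R_, W.mean(0))
S=np.array([atz(c,x,y,.04) for x,y in [(276,214),(358,201),(370,278),(292,291)]]);print('stand',S.mean(0),np.linalg.norm(S-np.roll(S,1,0),axis=1),np.degrees(np.arctan2(*(S[1]-S[0])[[1,0]])))
T=quat(st['tool_rot']).as_matrix();print('tooly ang',np.degrees(np.arctan2(T[1,1],T[0,1])))
for g in (np.append(W.mean(0),.0),S.mean(0)):
  d=g-np.array(st['ee_pos']);d[2]=.064-st['ee_pos'][2];print('tool shift',T.T@d)
E
```

```text
[ 18 119 176]
995 306 342 252 286
grip top rect ((468.32733154296875, -363.4311828613281), (21.153934478759766, 21.08496856689453), 83.15397644042969) [ 0.46819645 -0.36336979]
stand [ 0.46942515 -0.3629558   0.04      ] [0.0631923  0.06192709 0.06213354 0.06229275] 82.38564650095563
tooly ang 73.19573423517448
tool shift [-0.02110393  0.00709054  0.16212598]
tool shift [-0.02216048  0.00784207  0.16212696]
```

Request:
{"api": "carry_out", "payload": {
  "slide": [
    [-0.01, 0.004, 0.02],
    [-0.021, 0.007, 0.05],
    [-0.021, 0.007, 0.09],
    [-0.021, 0.007, 0.12],
    [-0.021, 0.007, 0.145],
    [-0.021, 0.007, 0.161],
    [-0.021, 0.007, 0.161],
    [-0.021, 0.007, 0.161]
  ],
  "twist": [-5, -9.8, -9.8, -9.8, -9.8, -9.8, -9.8, -9.8]
}}

```text
time_s: 3.7
ee_pos: [0.4676, -0.3648, 0.0654]
tool_rot: [0.001, 0.062, 0.998, -0.0]
contact_force: [0.5, 0.4, 0.3]
opening: 1.003
gripper_force: 0.0
```

Request:
{"api": "carry_out", "payload": {
  "slide": [
    [0, 0, 0],
    [0, 0, 0],
    [0, 0, 0],
    [0, 0, 0],
    [0, 0, 0],
    [0, 0, 0],
    [0, 0, 0],
    [0, 0, 0]
  ],
  "twist": [0, 0, 0, 0, 0, 0, 0, 0],
  "claw": 1,
  "force": 50
}}

```text
time_s: 4.5
ee_pos: [0.4672, -0.3653, 0.0649]
tool_rot: [0.0, 0.062, 0.998, -0.0]
contact_force: [-0.5, -0.8, 4.1]
opening: 0.254
gripper_force: 49.3
```

Request:
{"api": "carry_out", "payload": {
  "slide": [
    [0, 0, -0.02],
    [0, 0, -0.05],
    [0, 0, -0.09],
    [0, 0, -0.13],
    [0, 0, -0.17],
    [0, 0, -0.2],
    [0, 0, -0.2],
    [0, 0, -0.2]
  ],
  "twist": [0, 0, 0, 0, 0, 0, 0, 0]
}}

```text
time_s: 5.3
ee_pos: [0.4668, -0.3649, 0.2637]
tool_rot: [-0.0, 0.062, 0.998, 0.0]
contact_force: [-0.5, 0.2, -1.8]
opening: 0.251
gripper_force: 49.0
```

Request:
{"api": "carry_out", "payload": {
  "slide": [
    [-0.002, 0.03, 0],
    [-0.005, 0.07, 0],
    [-0.009, 0.115, 0],
    [-0.013, 0.16, 0],
    [-0.017, 0.205, 0],
    [-0.021, 0.25, 0],
    [-0.025, 0.295, 0],
    [-0.028, 0.34, 0]
  ],
  "twist": [0, 0, 0, 0, 1, 3, 5, 7.3]
}}

```text
time_s: 6.1
ee_pos: [0.5357, -0.029, 0.2607]
tool_rot: [-0.003, 0.127, 0.992, 0.0]
contact_force: [0.5, 0.1, -1.5]
opening: 0.25
gripper_force: 49.2
```

Request:
{"api": "carry_out", "payload": {
  "slide": [
    [0.001, 0.03, 0],
    [0.002, 0.06, 0.01],
    [0.003, 0.08, 0.03],
    [0.003, 0.08, 0.05],
    [0.003, 0.08, 0.05],
    [0.003, 0.08, 0.05],
    [0.003, 0.08, 0.05]
  ],
  "twist": [0, 0, 0, 0, 0, 0, 0]
}}

```text
time_s: 6.8
ee_pos: [0.5541, 0.0467, 0.2145]
tool_rot: [0.0, 0.126, 0.992, -0.0]
contact_force: [-0.1, -0.6, -1.3]
opening: 0.252
gripper_force: 49.2
```

```bash
python3 - <<'E'
from h import *
import pickle
st=env.read_state();im=env.capture('wrist');cv2.imwrite('pics/w3.png',im);pickle.dump(st,open('w3.pkl','wb'));print(st['ee_pos'],st['tool_rot'],st['time_s'],st['contact_force'])
c=cam('wrist',st);T=quat(st['tool_rot']).as_matrix();tip=np.array(st['ee_pos'])-[0,0,.051]
print(proj(c,[tip,[.5532,.0508,.1415],[.5532,.0508,.1385]]))
u,v=proj(c,[tip])[0].astype(int);print(u,v)
x0=min(max(0,u-110),440);y0=max(0,min(480-150,v-75))
print(x0,y0);cv2.imwrite('pics/c4.png',cv2.resize(im[y0:y0+150,x0:x0+200],(800,600),interpolation=cv2.INTER_CUBIC))
E
```

```text
[0.55413995 0.04667437 0.21450784] [ 6.27054516e-05  1.26111396e-01  9.92016084e-01 -1.20307149e-05] 6.8 [-0.09363523 -0.60503474 -1.32863758]
[[313.08047887 287.35653249]
 [320.82742446 266.84371598]
 [320.74813958 264.8459643 ]]
313 287
203 212
```

View pics/c4.png

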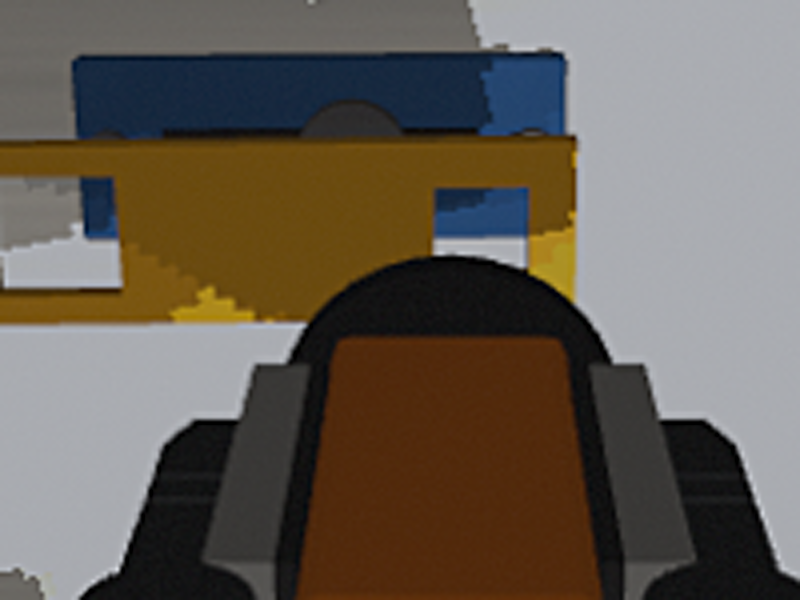

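```bash
python3 - <<'E'
from h import *
import pickle
st=pickle.load(open('w3.pkl','rb'));c=cam('wrist',st);T=quat(st['tool_rot']).as_matrix();e=np.array(st['ee_pos'])
def p(x,y,z): return (T.T@(atz(c,203+x/4-.375,212+y/4-.375,z)-e))*1000
z=.1635
for n,q in dict(flange=p(451,256,z+.026),flL=p(290,365,z+.03),flR=p(612,365,z+.03),eyeNL=p(434,188,.1415),eyeNR=p(529,188,.1415),endNear=p(577,142,.1415),farend=p(0,322,.1415),farR=p(300,322,.1415),slotR=p(115,178,.1415),slotRfar=p(122,290,.1415),slotnearbot=p(30,290,.1415),neck=p(352,120,.108)).items(): print(n,np.round(q,1))
E
```

```text
flange [15.5  1.  25. ]
flL [  6.  -14.2  21. ]
flR [ 6.  16.2 21. ]
eyeNL [ 6.3 -1.  73. ]
eyeNR [ 6.3 10.7 73. ]
endNear [12.2 16.5 73. ]
farend [-11.7 -56.2  73. ]
farR [-11.6 -18.   73. ]
slotR [  7.5 -40.4  73. ]
slotRfar [ -7.3 -40.4  73. ]
slotnearbot [ -7.4 -52.1  73. ]
neck [  5.3 -13.  106.5]
```

Request:
{"api": "carry_out", "payload": {
  "slide": [
    [0.0017, 0.0039, 0],
    [0.0017, 0.0039, 0.005],
    [0.0017, 0.0039, 0.012],
    [0.0017, 0.0039, 0.018],
    [0.0017, 0.0039, 0.024],
    [0.0017, 0.0039, 0.03],
    [0.0017, 0.0039, 0.03],
    [0.0017, 0.0039, 0.03]
  ],
  "twist": [0, 0, 0, 0, 0, 0, 0, 0]
}}

```text
time_s: 7.65
ee_pos: [0.5532, 0.0513, 0.184]
tool_rot: [-0.0, 0.126, 0.992, -0.0]
contact_force: [0.6, 0.4, -0.9]
opening: 0.25
gripper_force: 49.2
```

Request:
{"api": "carry_out", "payload": {
  "slide": [
    [0, 0.001, 0],
    [0, 0.002, 0],
    [0, 0.003, 0],
    [0, 0.004, 0],
    [0, 0.005, 0],
    [0, 0.005, 0],
    [0, 0.005, 0]
  ],
  "twist": [0, 0, 0, 0, 0, 0, 0]
}}

```text
time_s: 8.35
ee_pos: [0.5545, 0.0558, 0.1842]
tool_rot: [-0.0, 0.126, 0.992, -0.0]
contact_force: [-1.5, -3.5, -0.9]
opening: 0.251
gripper_force: 49.3
```

Request:
{"api": "carry_out", "payload": {
  "slide": [
    [0, 0.003, 0],
    [0, 0.006, 0],
    [0, 0.009, 0],
    [0, 0.012, 0],
    [0, 0.015, 0],
    [0, 0.018, 0],
    [0, 0.02, 0],
    [0, 0.02, 0]
  ],
  "twist": [0, 0, 0, 0, 0, 0, 0, 0],
  "claw": 1,
  "force": 80
}}

```text
time_s: 9.15
ee_pos: [0.5594, 0.075, 0.1841]
tool_rot: [-0.0, 0.126, 0.992, -0.001]
contact_force: [-2.1, -6.0, -1.3]
opening: 0.248
gripper_force: 80.5
```

```bash
cat > f.py <<'E'
from h import *
ux=np.array([.2494,.9684,0]);s=[]
for i in range(4):
    st=env.read_state();s.append(np.r_[st['ee_pos']@ux,st['ee_pos']@np.array([-.9684,.2494,0]),st['ee_pos'][2],st['contact_force']@ux,st['contact_force'][2]]);env.capture('top')
s=np.array(s);print('along,side,z,Falong,Fz',np.round(s.mean(0),4),s[:,3].std(),st['time_s'],'rel onset .1911 ->',s[:,0].mean()-.1911)
E
python3 f.py
```

```text
along,side,z,Falong,Fz [ 0.212  -0.523   0.1841 -6.8977 -1.1451] 0.613210219329822 9.3 rel onset .1911 -> 0.02092173388107621
```

Request:
{"api": "carry_out", "payload": {
  "slide": [
    [0, 0.003, 0],
    [0, 0.006, 0],
    [0, 0.009, 0],
    [0, 0.012, 0],
    [0, 0.015, 0],
    [0, 0.0155, 0],
    [0, 0.0155, 0],
    [0, 0.0155, 0]
  ],
  "twist": [0, 0, 0, 0, 0, 0, 0, 0]
}}

```text
time_s: 10.15
ee_pos: [0.5629, 0.0889, 0.1838]
tool_rot: [-0.001, 0.126, 0.992, -0.002]
contact_force: [-2.3, -9.7, -1.8]
opening: 0.245
gripper_force: 80.5
```

```bash
python3 f.py; python3 - <<'E'
from h import *
import pickle
st=env.read_state();im=env.capture('wrist');cv2.imwrite('pics/w4.png',im);pickle.dump(st,open('w4.pkl','wb'))
c=cam('wrist',st);u=np.array([.2494,.9684,0]);o=np.array([.54815,.02933,.134])
print(proj(c,[o+.0045*u]),st['ee_pos'])
cv2.imwrite('pics/c5.png',cv2.resize(im[200:320,160:320],(800,600),interpolation=cv2.INTER_CUBIC))
E
```

```text
along,side,z,Falong,Fz [ 0.2265 -0.5229  0.1838 -9.664  -1.4035] 0.38689252162835114 10.3 rel onset .1911 -> 0.0353604937484307
[[187.17434021 289.21284827]] [0.56288237 0.08888001 0.18380824]
```

View pics/c5.png

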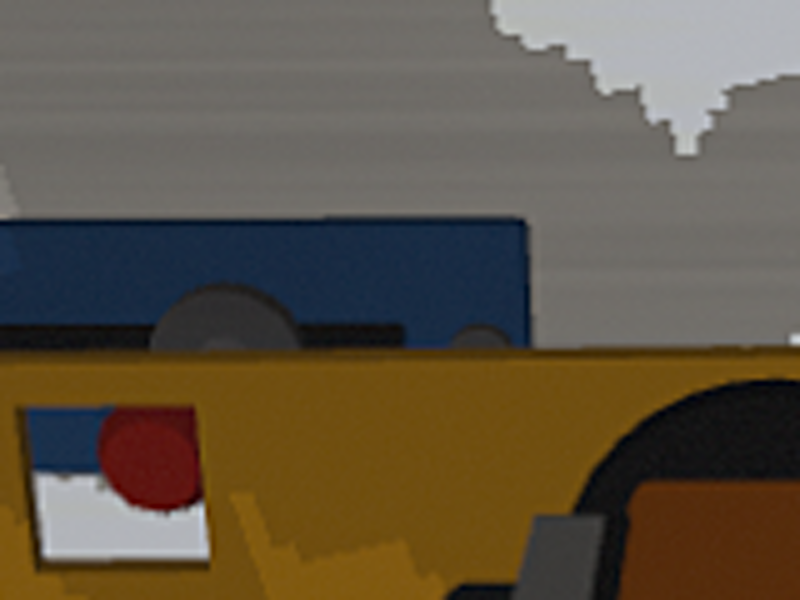

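```bash
python3 - <<'E'
from h import *
import pickle
st=pickle.load(open('w4.pkl','rb'));c=cam('wrist',st);T=quat(st['tool_rot']).as_matrix();e=np.array(st['ee_pos'])
B=np.array([[-.9684,.2494,0],[.2494,.9684,0],[0,0,-1]])
def p(x,y,z): return np.round(B@(atz(c,160+x/5-.4,200+y/5-.4,z)-e)*1000,1)
for n,a in dict(sNL=(24,407,.1415),sNR=(194,407,.1415),sFL=(40,563,.1415),sFR=(210,563,.1415),hookNear=(400,357,.1415),hleft=(98,460,.129),hbot=(160,512,.129),nutL=(150,345,.107),nutR=(302,345,.107),bracketR=(528,225,.104)).items(): print(n,p(*a))
E
```

```text
sNL [  6.3 -63.9  42.3]
sNR [  6.3 -49.2  42.3]
sFL [ -8.4 -64.1  42.3]
sFR [ -8.3 -49.   42.3]
hookNear [ 10.9 -31.2  42.3]
hleft [ -3.9 -62.3  54.8]
hbot [ -9.1 -57.   54.8]
nutL [ -0.4 -63.5  76.8]
nutR [ -0.4 -47.8  76.8]
bracketR [ 11.5 -24.7  79.8]
```

The picture shows the red head inside the slot, head at crop (155,455) and slot at (15–208, 407–570). It needs about 0.6–1 mm more stretch. Lower in stages.

Request:
{"api": "carry_out", "payload": {
  "slide": [
    [0, 0.0007, 0.001],
    [0, 0.0007, 0.003],
    [0, 0.0007, 0.005],
    [0, 0.0007, 0.007],
    [0, 0.0007, 0.009],
    [0, 0.0007, 0.011],
    [0, 0.0007, 0.011]
  ],
  "twist": [0, 0, 0, 0, 0, 0, 0]
}}

```text
time_s: 11.1
ee_pos: [0.5631, 0.0895, 0.1729]
tool_rot: [-0.001, 0.126, 0.992, -0.002]
contact_force: [-2.3, -9.9, 0.8]
opening: 0.246
gripper_force: 80.6
```

```bash
python3 f.py; python3 - <<'E'
from h import *
import pickle
st=env.read_state();im=env.capture('wrist');cv2.imwrite('pics/w5.png',im);pickle.dump(st,open('w5.pkl','wb'))
cv2.imwrite('pics/c6.png',cv2.resize(im[200:320,160:320],(800,600),interpolation=cv2.INTER_CUBIC))
E
```

```text
along,side,z,Falong,Fz [  0.2272  -0.5231   0.1731 -10.0768   0.5201] 0.3526702039461434 11.25 rel onset .1911 -> 0.036050766642712895
```

Request:
{"api": "carry_out", "payload": {
  "slide": [
    [0, 0, 0.0015],
    [0, 0, 0.003],
    [0, 0, 0.0045],
    [0, 0, 0.006],
    [0, 0, 0.006]
  ],
  "twist": [0, 0, 0, 0, 0]
}}

```text
time_s: 11.85
ee_pos: [0.5634, 0.0895, 0.1673]
tool_rot: [-0.0, 0.126, 0.992, -0.002]
contact_force: [-1.9, -9.9, 1.6]
opening: 0.248
gripper_force: 80.7
```

```bash
python3 f.py; python3 - <<'E'
from h import *
im=env.capture('wrist');cv2.imwrite('pics/w6.png',im)
cv2.imwrite('pics/c7.png',cv2.resize(im[200:320,160:320],(800,600),interpolation=cv2.INTER_CUBIC))
E
```

```text
along,side,z,Falong,Fz [  0.2272  -0.5233   0.1675 -10.1248   1.8322] 0.5692967473911272 12.0 rel onset .1911 -> 0.03611836804721624
```

View pics/c7.png

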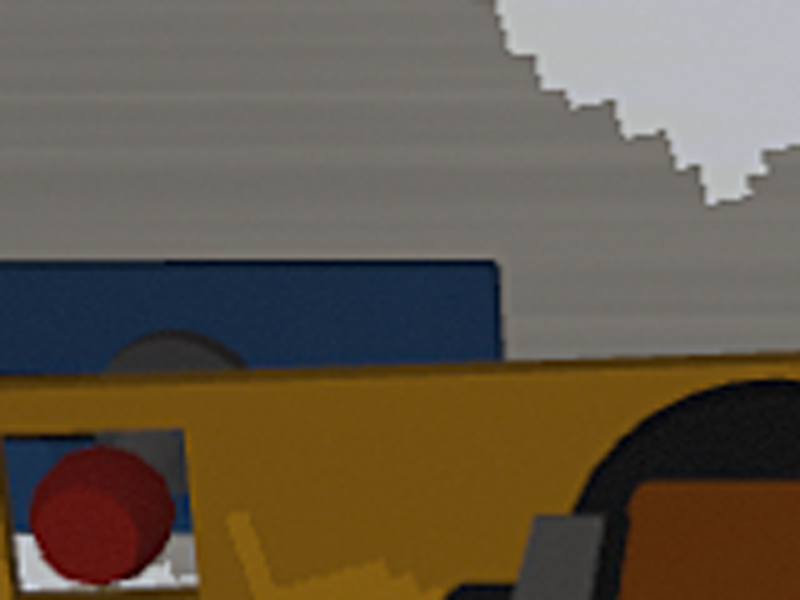

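The picture shows the head, centre (102,515), well centred in the slot, centre (97,513). Finish lowering, then check the force.

Request:
{"api": "carry_out", "payload": {
  "slide": [
    [0, 0, 0.0015],
    [0, 0, 0.003],
    [0, 0, 0.0045],
    [0, 0, 0.006],
    [0, 0, 0.007],
    [0, 0, 0.007]
  ],
  "twist": [0, 0, 0, 0, 0, 0]
}}

```text
time_s: 12.7
ee_pos: [0.5636, 0.0895, 0.1607]
tool_rot: [-0.0, 0.126, 0.992, -0.002]
contact_force: [-2.8, -9.4, 2.5]
opening: 0.246
gripper_force: 80.8
```

```bash
python3 f.py
```

```text
along,side,z,Falong,Fz [ 0.2273 -0.5235  0.1608 -9.8902  1.9606] 0.3644234771188781 12.85 rel onset .1911 -> 0.03618824630596329
```

Request:
{"api": "carry_out", "payload": {
  "slide": [
    [0, -0.0015, 0],
    [0, -0.003, 0],
    [0, -0.0045, 0],
    [0, -0.006, 0],
    [0, -0.0075, 0],
    [0, -0.0075, 0]
  ],
  "twist": [0, 0, 0, 0, 0, 0]
}}

```text
time_s: 13.5
ee_pos: [0.5622, 0.0839, 0.161]
tool_rot: [0.001, 0.126, 0.992, -0.0]
contact_force: [-0.3, -4.6, 2.1]
opening: 0.246
gripper_force: 80.9
```

```bash
python3 f.py
```

```text
along,side,z,Falong,Fz [ 0.2215 -0.5235  0.1609 -4.597   2.1917] 0.4031174174841975 13.65 rel onset .1911 -> 0.030377569228523527
```

Request:
{"api": "carry_out", "payload": {
  "slide": [
    [0, -0.001, 0],
    [0, -0.002, 0],
    [0, -0.003, 0],
    [0, -0.003, 0],
    [0, -0.003, 0]
  ],
  "twist": [0, 0, 0, 0, 0]
}}

```text
time_s: 14.2
ee_pos: [0.5607, 0.0814, 0.1599]
tool_rot: [-0.0, 0.126, 0.992, 0.0]
contact_force: [0.4, 0.4, -0.9]
opening: 0.247
gripper_force: 80.5
```

```bash
python3 f.py
```

```text
along,side,z,Falong,Fz [ 0.2186 -0.5228  0.16    0.2046 -1.2775] 0.1894341906945914 14.35 rel onset .1911 -> 0.02754451490344978
```

Request:
{"api": "carry_out", "payload": {
  "slide": [
    [0, 0, -0.002],
    [0, 0, -0.004],
    [0, 0, -0.006],
    [0, 0, -0.008],
    [0, 0, -0.01],
    [0, 0, -0.012],
    [0, 0, -0.014],
    [0, 0, -0.014]
  ],
  "twist": [0, 0, 0, 0, 0, 0, 0, 0]
}}

```text
time_s: 15.2
ee_pos: [0.5612, 0.0811, 0.1748]
tool_rot: [0.0, 0.126, 0.992, 0.0]
contact_force: [0.2, 0.1, -1.3]
opening: 0.245
gripper_force: 80.5
```

```bash
python3 f.py
```

```text
along,side,z,Falong,Fz [ 0.2184 -0.5231  0.1745 -0.0028 -1.1388] 0.5850410560218632 15.35 rel onset .1911 -> 0.027338171335702932
```

Free of load. Raise clear and look.

Request:
{"api": "carry_out", "payload": {
  "slide": [
    [0, 0, -0.005],
    [0, 0, -0.015],
    [0, 0, -0.03],
    [0, 0, -0.05],
    [0, 0, -0.07],
    [0, 0, -0.09],
    [0, 0, -0.09],
    [0, 0, -0.09]
  ],
  "twist": [0, 0, 0, 0, 0, 0, 0, 0]
}}

```text
time_s: 16.2
ee_pos: [0.5614, 0.0811, 0.2654]
tool_rot: [0.001, 0.126, 0.992, 0.0]
contact_force: [0.1, 0.2, -2.0]
opening: 0.249
gripper_force: 80.5
```

```bash
python3 - <<'E'
from h import *
st=env.read_state();im=env.capture('wrist');cv2.imwrite('pics/w7.png',im)
c=cam('wrist',st);u=np.array([.2494,.9684,0]);o=np.array([.54815,.02933,.134])
x,y=proj(c,[o+.0045*u])[0].astype(int);print(x,y,st['ee_pos'],st['tool_rot'])
x0=max(0,x-60);y0=min(max(0,y-60),360)
cv2.imwrite('pics/c8.png',cv2.resize(im[y0:y0+120,x0:x0+160],(800,600),interpolation=cv2.INTER_CUBIC))
E
```

```text
235 238 [0.56138412 0.08107566 0.26542798] [1.01294582e-03 1.25718030e-01 9.92065487e-01 1.45360989e-04]
```

View pics/c8.png

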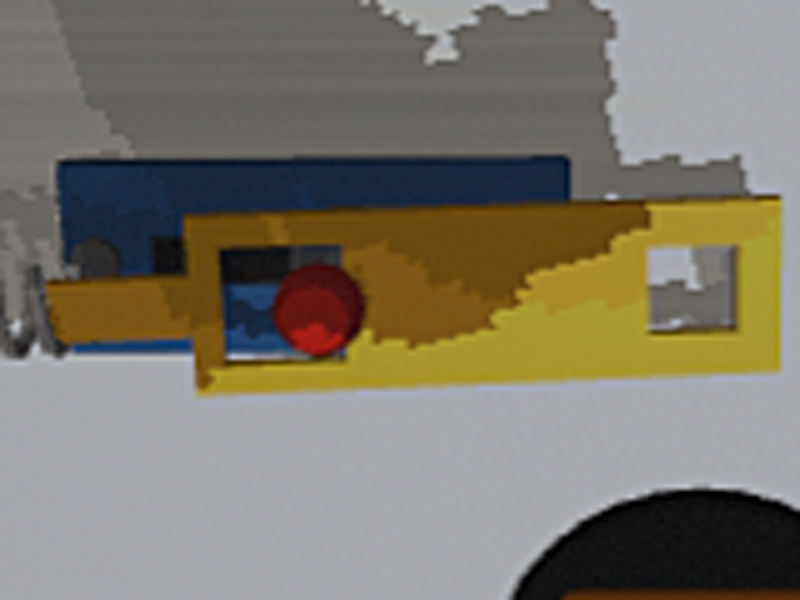

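The hook is seated: the red head at (320,310) lies over the bridge edge and the eye is free. Return the puller.

Request:
{"api": "carry_out", "payload": {
  "slide": [
    [-0.002, -0.04, 0],
    [-0.004, -0.085, 0],
    [-0.006, -0.13, 0],
    [-0.008, -0.175, 0],
    [-0.01, -0.22, 0],
    [-0.012, -0.265, 0],
    [-0.014, -0.31, 0],
    [-0.016, -0.355, 0]
  ],
  "twist": [0, 0, 0, -1, -2, -4, -6, -7.3]
}}

```text
time_s: 17.05
ee_pos: [0.4866, -0.268, 0.2626]
tool_rot: [-0.001, 0.062, 0.998, 0.001]
contact_force: [-0.0, 0.0, -1.2]
opening: 0.252
gripper_force: 80.5
```

Request:
{"api": "carry_out", "payload": {
  "slide": [
    [0, 0, 0],
    [0, 0, 0],
    [0, 0, 0]
  ],
  "twist": [0, 0, 0]
}}

```text
time_s: 17.35
ee_pos: [0.4878, -0.2657, 0.2632]
tool_rot: [-0.001, 0.062, 0.998, 0.001]
contact_force: [1.1, 1.4, -1.3]
opening: 0.248
gripper_force: 80.5
```

```bash
cat > g.py <<'E'
from h import *
st=env.read_state();T=quat(st['tool_rot']).as_matrix();print(st['ee_pos'],st['tool_rot'],st['contact_force'],'shift',T.T@(np.array([.4672,-.3653,.0655])-st['ee_pos']),'yaw tool y',np.degrees(np.arctan2(T[1,1],T[0,1])))
E
python3 g.py
```

```text
[ 0.48779746 -0.26570461  0.26322282] [-7.03221004e-04  6.20271828e-02  9.98073963e-01  7.06109107e-04] [ 1.07847863  1.44131181 -1.34568355] shift [ 0.00781273 -0.10164068  0.19760047] yaw tool y 82.88758276718757
```

Request:
{"api": "carry_out", "payload": {
  "slide": [
    [0.003, -0.04, 0],
    [0.006, -0.08, 0],
    [0.008, -0.1016, 0],
    [0.008, -0.1016, 0.04],
    [0.008, -0.1016, 0.08],
    [0.008, -0.1016, 0.11],
    [0.008, -0.1016, 0.125],
    [0.008, -0.1016, 0.125]
  ],
  "twist": [0, 0, 0, 0, 0, 0, 0, 0]
}}

```text
time_s: 18.15
ee_pos: [0.4667, -0.3642, 0.1364]
tool_rot: [-0.002, 0.061, 0.998, 0.002]
contact_force: [0.4, -0.9, -1.0]
opening: 0.244
gripper_force: 80.5
```

Request:
{"api": "carry_out", "payload": {
  "slide": [
    [0, 0, 0],
    [0, 0, 0],
    [0, 0, 0]
  ],
  "twist": [0, 0, 0]
}}

```text
time_s: 18.45
ee_pos: [0.4684, -0.3674, 0.1417]
tool_rot: [0.001, 0.062, 0.998, -0.001]
contact_force: [-0.4, 0.3, -1.3]
opening: 0.249
gripper_force: 80.5
```

```bash
python3 g.py
```

```text
[ 0.46841947 -0.36737259  0.14173722] [ 0.00147074  0.06221875  0.99806058 -0.00131773] [-0.38566962  0.33718766 -1.33159303] shift [0.00170374 0.00209165 0.07622742] yaw tool y 82.8654172870665
```

Request:
{"api": "carry_out", "payload": {
  "slide": [
    [0, 0, 0],
    [0, 0, 0],
    [0, 0, 0],
    [0, 0, 0]
  ],
  "twist": [0, 0, 0, 0]
}}

```text
time_s: 18.85
ee_pos: [0.4673, -0.3666, 0.1393]
tool_rot: [0.0, 0.062, 0.998, -0.0]
contact_force: [0.5, -1.8, -1.6]
opening: 0.249
gripper_force: 80.5
```

```bash
python3 g.py
```

```text
[ 0.46732494 -0.36655687  0.13934417] [ 5.56212105e-06  6.23775158e-02  9.98052627e-01 -1.43202080e-05] [ 0.5167824  -1.84832875 -1.64396417] shift [0.00028142 0.00123359 0.07384413] yaw tool y 82.84741968541357
```

Request:
{"api": "carry_out", "payload": {
  "slide": [
    [0, 0.001, 0.01],
    [0, 0.001, 0.02],
    [0, 0.001, 0.03],
    [0, 0.001, 0.04],
    [0, 0.001, 0.05],
    [0, 0.001, 0.06],
    [0, 0.001, 0.068],
    [0, 0.001, 0.068]
  ],
  "twist": [0, 0, 0, 0, 0, 0, 0, 0]
}}

```text
time_s: 19.65
ee_pos: [0.4667, -0.3648, 0.0695]
tool_rot: [-0.001, 0.062, 0.998, 0.001]
contact_force: [0.1, 0.3, -0.8]
opening: 0.246
gripper_force: 80.5
```

Request:
{"api": "carry_out", "payload": {
  "slide": [
    [0, 0, 0],
    [0, 0, 0.002],
    [0, 0, 0.004],
    [0, 0, 0.004],
    [0, 0, 0.004]
  ],
  "twist": [0, 0, 0, 0, 0]
}}

```text
time_s: 20.15
ee_pos: [0.4675, -0.3656, 0.0674]
tool_rot: [0.0, 0.062, 0.998, -0.0]
contact_force: [0.1, -0.4, -0.9]
opening: 0.251
gripper_force: 80.5
```

Request:
{"api": "carry_out", "payload": {
  "slide": [
    [0, 0, 0.001],
    [0, 0, 0.002],
    [0, 0, 0.002],
    [0, 0, 0.002],
    [0, 0, 0.002]
  ],
  "twist": [0, 0, 0, 0, 0]
}}

```text
time_s: 20.65
ee_pos: [0.4675, -0.3655, 0.0653]
tool_rot: [-0.0, 0.062, 0.998, 0.0]
contact_force: [-0.5, -0.2, 0.3]
opening: 0.248
gripper_force: 80.5
```

Request:
{"api": "carry_out", "payload": {
  "slide": [
    [0, 0, 0],
    [0, 0, 0],
    [0, 0, 0],
    [0, 0, 0],
    [0, 0, 0],
    [0, 0, 0],
    [0, 0, 0],
    [0, 0, 0]
  ],
  "twist": [0, 0, 0, 0, 0, 0, 0, 0],
  "claw": 0
}}

```text
time_s: 21.45
ee_pos: [0.4675, -0.3655, 0.0653]
tool_rot: [-0.0, 0.062, 0.998, 0.0]
contact_force: [-0.6, -0.6, 0.2]
opening: 1.002
gripper_force: 0.0
```

Request:
{"api": "carry_out", "payload": {
  "slide": [
    [0, 0, -0.01],
    [0, 0, -0.03],
    [0, 0, -0.06],
    [0.01, 0, -0.1],
    [0.02, 0, -0.13],
    [0.022, -0.007, -0.161],
    [0.022, -0.007, -0.161],
    [0.022, -0.007, -0.161]
  ],
  "twist": [0, 0, 0, 0, 0, 0, 0, 0]
}}

```text
time_s: 22.25
ee_pos: [0.4451, -0.3702, 0.2278]
tool_rot: [0.001, 0.062, 0.998, -0.001]
contact_force: [-0.5, 0.7, -1.4]
opening: 1.002
gripper_force: 0.0
```

```bash
python3 - <<'E'
from h import *
st=env.read_state();print(st['ee_pos'],st['opening'],st['time_s'])
w=env.capture('wrist');t=env.capture('top')
a=cv2.resize(w[140:340,200:440],(400,333));b=cv2.resize(t[150:260,245:370],(379,333),interpolation=cv2.INTER_CUBIC)
cv2.imwrite('pics/end.png',np.hstack([a,b]))
E
```

```text
[ 0.44509693 -0.37015954  0.22780756] 1.0022610368281697 22.25
```

View pics/end.png

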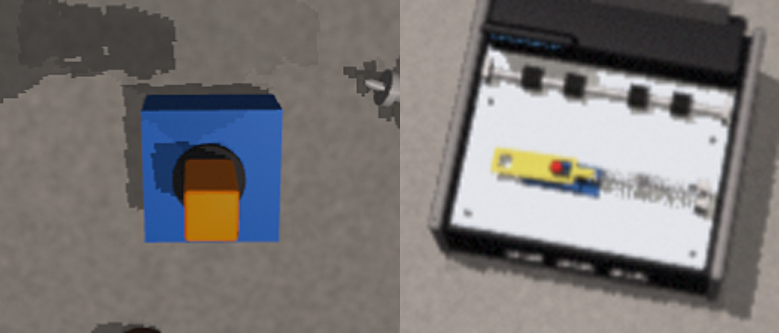

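The puller stands upright in its stand, at (212,200) in the left half, and the hook is held under the red head, at (560,167) in the right half. Handing in.

```bash
python3 -c "
from rig import env
print(env.hand_in())"
```

```text
the job is handed in; nothing more can be done
None
```

The spring's hook is held under the red post head, the puller is back upright in its blue stand, and the job was handed in at about 22 s of the 72 s allowed; no verdict came back.

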